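# Tug the ring box lid, free its catch if it holds, and hold the lid open

### The arm

A 6-joint arm with a two-finger parallel gripper is mounted at the origin on a cart in front of the work surface, level with it; the furniture and walls round the work are solid. World frame = base frame: x ahead of the robot, y to its left, z up, the work surface at z = 0. Lengths are in m, angles in rad, forces in N, time in s.
With the tool pointing down it reaches from about 0.4 to 0.925 m from the base axis. Payload 3.4 kg.
Tool frame: the origin (TCP) lies on the centre line of the jaws, within the pads' length; the fingertips stand 11 mm ahead of it and the grasp point (between the pads) lies 8 mm behind it (r.finger_overhang is the distance from the TCP to the fingertips, in m); z points along the fingers, y is the line along which they close (so a half turn about z gives the same grasp; the last joint's range is limited). The gripper opens to 85 mm and grips with 20 to 120 N. Pads are 22 mm wide; open, the fingers measure 114 mm over their backs; the gripper's body (76 mm by 85 mm) begins 54 mm behind the grasp point. The pads swing forward as they close: fully open they stand 13 mm farther back than shut.
Start: joints at [-1.187, 0.307, 1.506, -0, 1.328, -0.073], TCP at [0.254, -0.516, 0.242] pointing down, gripper open.
Joint ranges: [-3.12, 3.12], [-1.05, 2.28], [0.14, 2.33], [-1.42, 4.57], [0.1, 2.73], [-2.68, 2.68]. Speed limits (rad/s): [2.57, 2.57, 3.14, 3.14, 3.14, 3.14].

### API

Orientations are given as a rotation vector (axis times angle).
In Python, from bench import r gives the robot as it stands.
- The arm moves only by the tool send_rows, never from a script. Its argument "plan" is a list of rows, each a list of 7 numbers: the shift along the world's x, y, z in units of 40 cm (1.0 is 40 cm), then the turn, a rotation vector about the world's x, y, z in units of 45 degrees (1.0 is 45 degrees), then the closure, from 0 (fully open) to 1 (shut). A call has exactly 5 rows; each row is the pose to reach, as a shift and turn from the pose commanded when the call began; what a row does not reach only later rows make up. A row lasts 1/8 s, in which the tool goes at most 62.5 mm and 10.7 degrees, less where a joint would pass 70% of its speed; a pose out of reach is approached as far as the arm can. A call with a number of a shift or a turn outside -1 to 1 is refused whole. A call with a gripper value outside its range is refused whole. The fingers move at their own pace and stop on an object; "force" is the grip in N (left out, the last holds). Time passes only in rows, so rows that repeat a pose let the fingers close, or fill a call up. It gives the time, the measured TCP pose, the force, the opening and the grip force at its end, in the units of the state.
- r.get_obs(): the state, without advancing time (a new reading comes with each control period).
- r.get_image(name): name is "scene" or "top"; returns a dict with "color" (420x560x3 uint8, red, green, blue), "camera_matrix" (3x3 intrinsics, pixels), "R" (3x3) and "t" (3): a world point X has camera coordinates R X + t. Camera axes: x right, y down, z forward; pixel columns grow to the right and rows downward; lengths in m; the calibration is good to about 2 mm. A picture is of the moment at which its call begins. There is no depth.
- r.finish_job(): hands the job in; it is judged then, once.
Trained networks look in a picture, given as the dict that the camera call returned (one of the last four; its "shot" number tells which), for a name from the list of things; names that differ only in an ending like _2 or _b are one class to them, and where a whole thing is asked for, a point or a joint stands for the part that bears it (a point fixed in the world has none). Each returns a list of dicts, best first, with "p" (0 to 1); they miss things now and then, are a little off and sometimes report something else, mostly with a low value. They report only what shows in the picture. A call takes as long as a camera call.
- r.look_for(thing, picture): "centre" ([x, y, z] in m, in the coordinates of the camera as it stood for that picture, good to about 4 mm: the middle of the surface that is visible of it).
- r.masks_of(thing, picture): "mask" (420x560 bool, what is visible of it).
The state is a dict: "t": time; "joint_pos": joint angles; "joint_velocities": joint speeds; "tau": joint torques, N m; "tool_pos": TCP position; "tool_rot": TCP orientation; "ft_force": force on the tool from outside, world axes, zero at the start; "wrist_torque": the same for the moment, N m; "opening": finger opening in m; "grasp_force": force on a finger pad.
Only numpy, scipy, OpenCV 4.12 (cv2) and the standard library are available. Lean on these libraries where they do the work, as an engineer would, in place of code of your own. Each camera call takes 0.05 s, during which the arm holds its last target. There are 200 camera calls.

### The job

Open the dark wooden stock box and hold it open so the rings inside can be looked over. Before touching the catch knob, tug the lid gently up by its front bar handle to learn whether it is caught (the knob does not show it: either end of its travel may be the one that catches); if it is, let the lid back down and slide the knob away from you, right across to its other end. Lift the lid to about 45 degrees and finish while still gripping the bar and holding it there, leaving the pumice block, wooden clamp and steel block where they lie.

Things in the scene. Friction and masses are not known exactly. Their poses are not given: they have to be found in the camera images.
- stock_box: Dark wooden box fixed to the bench, 130 mm deep (x), 160 mm wide (y), 84.5 mm high under the lid. Origin: centre of its underside. Its x axis points from its front (bar side, towards the robot) to its hinge side, y to its left, z up. On its right (-y) a 54 mm high ledge carries the catch, 80 to 150 mm right of the box centre.
- lid_angle (a joint): Lid hinge, 0 = shut, grows as it opens upward (rad, to 1.5). Lid 134 x 164 x 8 mm, about 0.25 kg; let go, it falls shut. Caught, it lifts only about 0.05 rad (8 to 10 mm at the bar) and stops dead; free, it lifts at about 1 to 2 N. The lid must be down (0) when the catch is slid.
- lid_hinge (a point): Middle of the hinge line at the lid's far lower edge, 84.5 mm above the bench, 65 mm behind the box centre. The hinge line runs along the box's y axis.
- lid: The lid with the brass bar handle on its front edge. Origin as lid_hinge. Gripped from above with fingers in front of and behind it, the round bar turns between the fingers, so the hand need not tilt as the lid swings. Keep the rear finger's outer side within 38 mm of the bar's axis, or it meets the lid's edge.
- bar_mid (a point): Middle of the round bar: 10 mm thick, parallel to the hinge line, 88.5 mm above the bench when shut, 175 mm in front of the hinge line and 4 mm above it. 90 mm free between its arms, only bench below it, 38 mm clear gap between it and the lid's front edge. Swings about the hinge line with the lid.
- catch (a joint): Sliding catch along the box's x: 0 = near end (towards the robot), where it stands at the start (0 to 3 mm), 0.030 m = far end. It slides with about 1.5 N of friction and stays where it is left. If the lid is caught at the near end, the far end frees it; if it is free at the near end, the far end may catch it. Which it is cannot be seen and changes from start to start.
- catch_knob (a point): On the axis of the catch's upright round brass knob, 90 mm above the bench. Knob 15 mm across from 77 to 105 mm above the bench, thinner below; 130 mm right (-y) of the box centre, 45 mm (near end) to 15 mm (far end) in front of it. Slider below it up to 66 mm; end stops up to 70 mm high stand between knob and box.
- pumice: Dark pumice block, 42 x 62 x 28 mm, loose on the bench to the left of the box; leave alone. Origin: centre of underside.
- bench_block: Square steel block, 66 x 66 x 20 mm, loose, left and in front of the box; leave alone. Origin: centre of underside.
- ring_clamp: Wooden hand clamp, 27 x 124 x 24 mm, loose, lying front to back to the right of the catch ledge; leave alone. Origin: centre of underside.

How it is judged:
By the outcome, as a careful person would: the job done as asked, in the order asked, and still so for the second after the job is handed in, while the arm keeps its last pose, push and grip.
It also fails if it takes over 51 s, if anything falls off the work surface, if the arm or the gripper's body presses on something with over 40 N, if the wrist force passes 120 N, or if a joint passes its speed limit or range.

## Working session

There is one attempt and no reset: what is moved stays moved. The work goes in short steps, Python scripts to look and compute and a tool call to move; the robot and the scene stay as the last step left them, time stands still between calls to the robot, and variables do not carry over. Pictures are saved under pics/ and viewed, at most 10 in all, crops included, and the job is handed in when it is done.

Besides the shell and the picture viewer there is one more tool, called after "Emit:" by a JSON object that holds its "api" and its "payload", one argument or row to a line. send_rows: Moves the arm, as the interface text tells. Its arguments: {"type":"object","properties":{"plan":{"type":"array"},"force":{"type":"number"}},"required":["plan"]}

```bash
mkdir -p pics; cat > h.py <<'E'
import numpy as np,cv2
from bench import r
def w(im,c): return im["R"].T@(np.array(c)-im["t"])
def proj(im,X):
    c=im["R"]@np.array(X)+im["t"]; p=im["camera_matrix"]@c; return p[:2]/p[2]
def onplane(im,uv,z):
    d=im["R"].T@np.linalg.solve(im["camera_matrix"],[uv[0],uv[1],1]); o=-im["R"].T@im["t"]
    return o+d*(z-o[2])/d[2]
E
python3 - <<'E'
from h import *
o=r.get_obs();print(o["tool_pos"],o["tool_rot"],o["ft_force"],o["opening"])
for n in("scene","top"):
    im=r.get_image(n);cv2.imwrite(f"pics/{n}0.png",im["color"][:,:,::-1])
    print(n,"cam",-im["R"].T@im["t"])
    for th in("stock_box","lid","bar_mid","catch_knob","pumice","bench_block","ring_clamp"):
        for d in r.look_for(th,im)[:2]: print(th,round(d["p"],2),w(im,d["centre"]).round(3),proj(im,w(im,d["centre"])).round())
E
```

```text
[ 0.25385817 -0.51519093  0.241378  ] [-3.05769621e+00 -7.12323377e-01  4.84722011e-04] [0.00136068 0.1749764  1.01068234] 0.08559358158975254
scene cam [0.21154334 0.67125001 0.77015962]
stock_box 0.92 [ 0.514 -0.001  0.088] [297. 199.]
stock_box 0.31 [ 0.529 -0.013  0.094] [294. 192.]
lid 0.92 [ 0.529 -0.011  0.095] [294. 192.]
bar_mid 0.82 [ 0.532 -0.015  0.093] [293. 191.]
catch_knob 0.58 [ 0.463 -0.137  0.075] [338. 177.]
pumice 0.78 [0.597 0.123 0.027] [241. 239.]
bench_block 0.81 [0.47  0.166 0.015] [281. 275.]
bench_block 0.7 [0.596 0.126 0.032] [241. 238.]
ring_clamp 0.58 [ 0.415 -0.203  0.019] [362. 184.]
top cam [0.33492833 0.06137123 0.93936714]
stock_box 0.89 [ 0.518 -0.039  0.09 ] [315. 217.]
lid 0.62 [ 0.529 -0.019  0.094] [305. 213.]
bar_mid 0.93 [ 0.53  -0.021  0.09 ] [306. 213.]
catch_knob 0.54 [ 0.47  -0.128  0.063] [357. 238.]
pumice 0.91 [0.597 0.118 0.023] [240. 196.]
bench_block 0.71 [0.473 0.162 0.016] [224. 252.]
ring_clamp 0.95 [ 0.418 -0.207  0.022] [392. 261.]
```

View pics/top0.png

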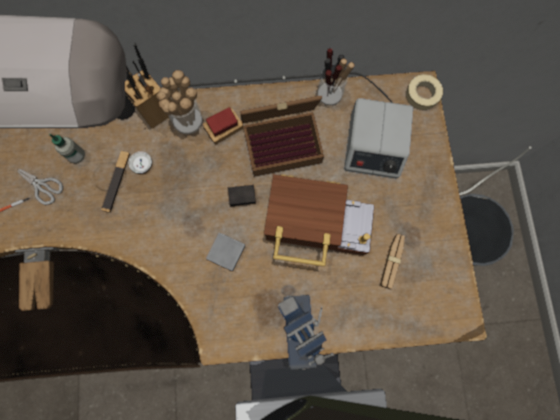

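View pics/scene0.png

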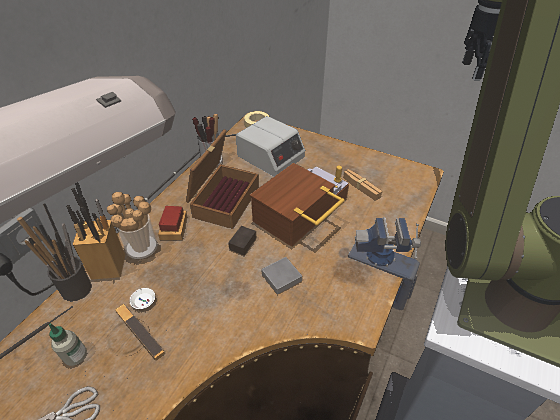

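The top view shows the box lid with corners near (272,177), (348,183), (265,240), its bar from (276,258) to (326,266), and the knob at (364,238). The scene view shows the bar around (322,210) and the knob around (338,172). I'll enlarge these to get accurate pixels.

```bash
python3 - <<'E'
from h import *
a=cv2.imread("pics/top0.png")[165:285,250:410];b=cv2.imread("pics/scene0.png")[150:250,235:395]
a=cv2.resize(a,None,fx=5,fy=5,interpolation=2);b=cv2.resize(b,None,fx=5,fy=5,interpolation=2)
cv2.imwrite("pics/ca.png",a);cv2.imwrite("pics/cb.png",b)
E
```

```text
(no output)
```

View pics/ca.png

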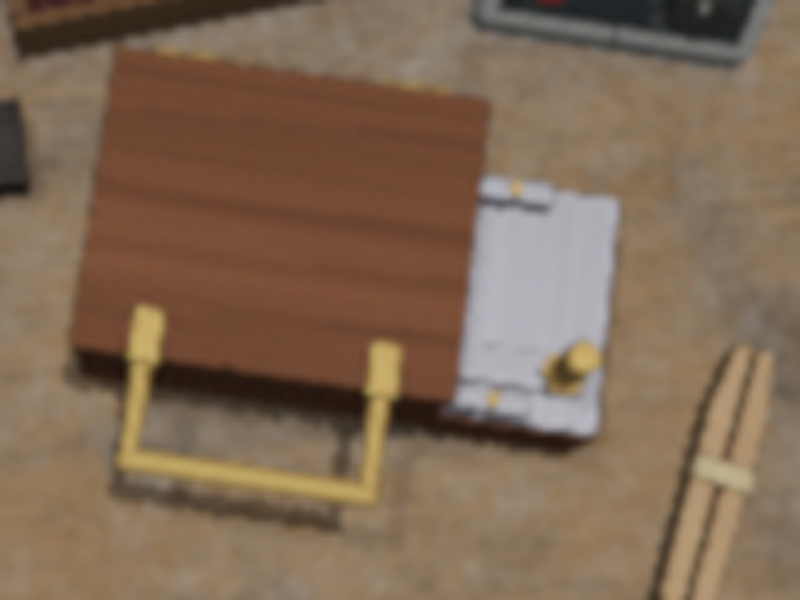

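View pics/cb.png

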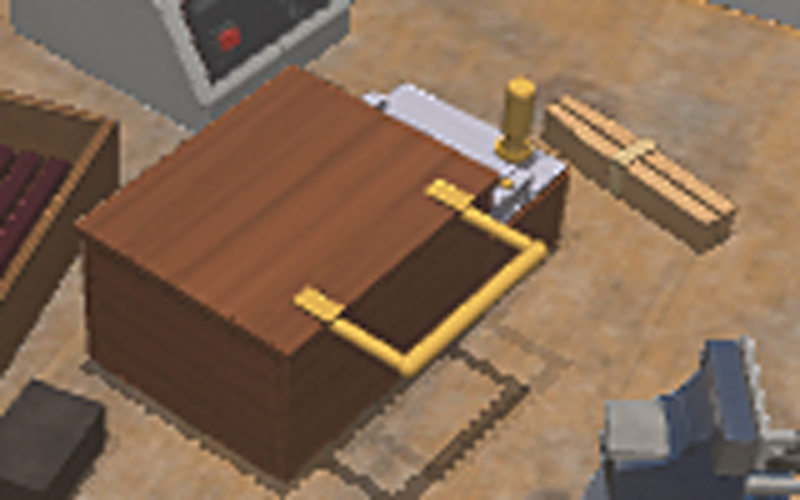

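The crops give usable pixels. In the top view the lid corners are (117,50), (490,99), (73,346), (455,402) and the bar ends are (125,462) and (372,492). In the scene view the corners are (295,66), (80,227), (290,355), (500,180) and the bar ends are (405,367) and (540,248). Next I'll fit the box pose.

```bash
cat >> h.py <<'E'
def fit():
    from scipy.optimize import least_squares
    L=[(.067,.082,.0925),(.067,-.082,.0925),(-.067,.082,.0925),(-.067,-.082,.0925)]
    T=[(117,50),(490,99),(73,346),(455,402)];S=[(80,227),(295,66),(290,355),(500,180)]
    tb=[(125,462),(372,492)];sb=[(405,367),(540,248)]
    it=r.get_image("top");is_=r.get_image("scene")
    pt=lambda u:np.array([250+u[0]/5-.4,165+u[1]/5-.4]);ps=lambda u:np.array([235+u[0]/5-.4,150+u[1]/5-.4])
    def W(p,q): c,s=np.cos(p[2]),np.sin(p[2]);return [p[0]+c*q[0]-s*q[1],p[1]+s*q[0]+c*q[1],q[2]]
    def f(p):
        e=[]
        for q,a,b in zip(L,T,S): e+=[proj(it,W(p,q))-pt(a),proj(is_,W(p,q))-ps(b)]
        for k,sg in enumerate((1,-1)):
            q=(-.11,sg*p[3],.0885);e+=[proj(it,W(p,q))-pt(tb[k]),proj(is_,W(p,q))-ps(sb[k])]
        k=(p[4],-.13,.105);e+=[proj(it,W(p,k))-pt((582,356)),proj(is_,W(p,k))-ps((521,85))]
        return np.concatenate(e)
    s=least_squares(f,[.53,-.02,-.15,.05,-.045],loss="soft_l1");p=s.x
    return p,s.fun,W
E
python3 - <<'E'
from h import *
from scipy.spatial.transform import Rotation as R
p,e,W=fit();print(p,np.rad2deg(p[2]),e.reshape(-1,2).round(1).tolist())
for n,q in dict(bar=(-.11,0,.0885),knob=(p[4],-.13,.09),hinge=(.065,0,.0845)).items():print(n,np.round(W(p,q),4))
o=r.get_obs();M=R.from_rotvec(o["tool_rot"]).as_matrix();print(M.round(3))
print("tool y ang",np.rad2deg(np.arctan2(M[1,1],M[0,1])))
E
```

```text
[ 0.537367   -0.02274011 -0.23013529  0.05151238 -0.04208722] -13.185780847135756 [[-0.8, -0.9], [-1.9, -0.9], [0.3, -0.1], [-0.9, -1.2], [-1.4, 0.5], [-0.2, -0.1], [0.5, 0.6], [0.6, -1.8], [-0.3, 0.0], [0.4, 0.3], [-0.2, 1.2], [-0.1, 0.2], [0.7, 0.3], [-0.2, -0.3]]
bar [0.4303 0.0024 0.0885]
knob [ 0.4667 -0.1397  0.09  ]
hinge [ 0.6007 -0.0376  0.0845]
[[ 0.897  0.442  0.   ]
 [ 0.442 -0.897 -0.   ]
 [-0.     0.    -1.   ]]
tool y ang -63.76740458786366
```

Emit:
{"api": "send_rows", "payload": {
  "plan": [
    [0.09,0.13,0,0,0,0.11,0.6],
    [0.18,0.26,0,0,0,0.22,0.6],
    [0.27,0.39,0,0,0,0.33,0.6],
    [0.36,0.52,0,0,0,0.44,0.6],
    [0.45,0.65,0,0,0,0.56,0.6]
  ],
  "force": 40
}}

```text
t: 1.52
tool_pos: [0.433, -0.2573, 0.2426]
tool_rot: [2.828, 1.367, 0.001]
ft_force: [1.0, -0.5, 0.0]
opening: 0.0342
grasp_force: 0.0
```

Emit:
{"api": "send_rows", "payload": {
  "plan": [
    [0,0.15,0,0,0,0.14,0.6],
    [0,0.3,0,0,0,0.28,0.6],
    [-0.005,0.45,0,0,0,0.42,0.6],
    [-0.007,0.6,-0.05,0,0,0.56,0.6],
    [-0.007,0.65,-0.15,0,0,0.56,0.6]
  ]
}}

```text
t: 2.15
tool_pos: [0.4305, 0.0038, 0.1834]
tool_rot: [2.458, 1.951, 0.007]
ft_force: [0.5, -0.9, -0.3]
opening: 0.0345
grasp_force: 0.0
```

```bash
python3 - <<'E'
from h import *
for n in("top","scene"):
    im=r.get_image(n)
    for X in((.4303,.0024,.0885),):
        u=proj(im,X).astype(int);print(n,u)
        c=im["color"][u[1]-50:u[1]+50,u[0]-65:u[0]+65,::-1]
        cv2.imwrite(f"pics/{n}1.png",cv2.resize(c,None,fx=4,fy=4,interpolation=2))
a=np.hstack([cv2.imread("pics/top1.png"),cv2.imread("pics/scene1.png")]);cv2.imwrite("pics/c1.png",cv2.resize(a,(800,308)))
print(r.get_obs()["tool_pos"],r.get_obs()["tool_rot"])
E
```

```text
top [299 260]
scene [329 211]
[0.42570121 0.00346836 0.17951976] [-2.45678537 -1.9489006   0.00819236]
```

View pics/c1.png

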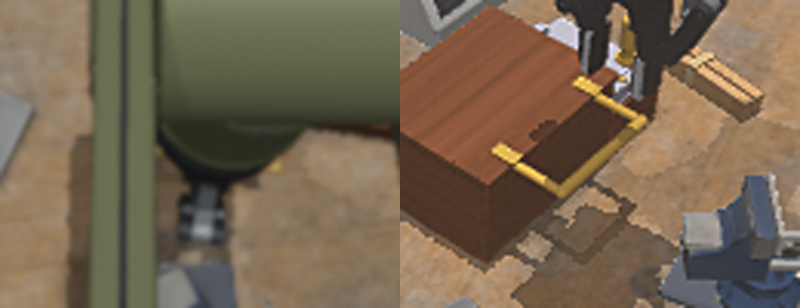

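The hand is above the bar, and the fingers sit in front of and behind it. I'll lower partway and check again.

Emit:
{"api": "send_rows", "payload": {
  "plan": [
    [0,0,-0.06,0,0,0,0.6],
    [0,0,-0.12,0,0,0,0.6],
    [0,0,-0.145,0,0,0,0.6],
    [0,0,-0.145,0,0,0,0.6],
    [0,0,-0.145,0,0,0,0.6]
  ]
}}

```text
t: 2.88
tool_pos: [0.4301, 0.0007, 0.1252]
tool_rot: [2.465, 1.946, 0.002]
ft_force: [0.3, -0.2, -0.2]
opening: 0.0344
grasp_force: 0.0
```

```bash
python3 - <<'E'
from h import *
im=r.get_image("scene")
c=im["color"][165:245,275:385,::-1]
cv2.imwrite("pics/c2.png",cv2.resize(c,None,fx=6,fy=6,interpolation=2))
o=r.get_obs();print(o["tool_pos"],o["tool_rot"])
for X in((.4303,.0024,.0885),o["tool_pos"]+[0,0,-.011]):print((proj(im,X)-[275,165])*6)
E
```

```text
[0.43011678 0.00077959 0.12525665] [2.46419602e+00 1.94636182e+00 2.25135126e-03]
[327.72040119 276.01118677]
[335.49985101 224.43372813]
```

View pics/c2.png

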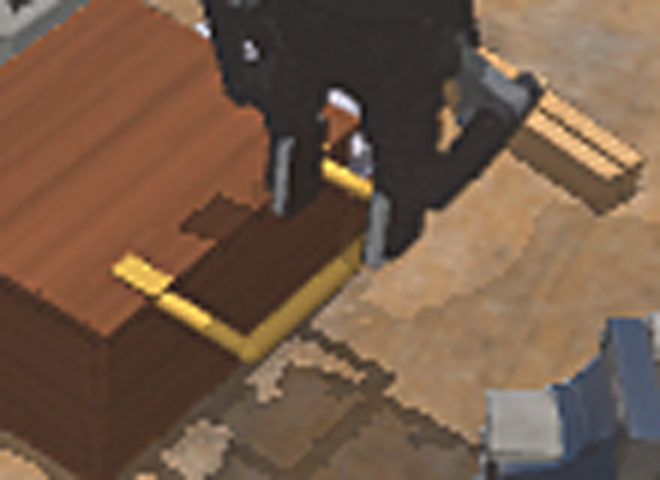

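The fingertips at about (285,205) and (375,262) straddle the bar line. I'll descend and close.

Emit:
{"api": "send_rows", "payload": {
  "plan": [
    [0,0,-0.05,0,0,0,0.6],
    [0,0,-0.102,0,0,0,0.6],
    [0,0,-0.102,0,0,0,0.6],
    [0,0,-0.102,0,0,0,1],
    [0,0,-0.102,0,0,0,1]
  ],
  "force": 40
}}

```text
t: 3.55
tool_pos: [0.4317, 0.0007, 0.0847]
tool_rot: [2.462, 1.946, 0.005]
ft_force: [2.0, -1.6, -1.4]
opening: 0.0083
grasp_force: 38.9
```

Emit:
{"api": "send_rows", "payload": {
  "plan": [
    [0,0,0,0,0,0,1],
    [0,0,0,0,0,0,1],
    [0,0,0,0,0,0,1],
    [0,0,0,0,0,0,1],
    [0,0,0,0,0,0,1]
  ]
}}

```text
t: 4.18
tool_pos: [0.4316, 0.0007, 0.0845]
tool_rot: [2.462, 1.946, 0.005]
ft_force: [5.1, -2.2, 1.8]
opening: 0.0087
grasp_force: 39.2
```

Emit:
{"api": "send_rows", "payload": {
  "plan": [
    [0,0,0.005,0,0,0,1],
    [0,0,0.01,0,0,0,1],
    [0,0,0.015,0,0,0,1],
    [0,0,0.015,0,0,0,1],
    [0,0,0.015,0,0,0,1]
  ]
}}

```text
t: 4.8
tool_pos: [0.4318, 0.0007, 0.0902]
tool_rot: [2.462, 1.945, 0.005]
ft_force: [6.5, -2.7, -1.7]
opening: 0.0082
grasp_force: 38.9
```

Emit:
{"api": "send_rows", "payload": {
  "plan": [
    [0,0,0.005,0,0,0,1],
    [0,0,0.01,0,0,0,1],
    [0,0,0.014,0,0,0,1],
    [0,0,0.016,0,0,0,1],
    [0,0,0.016,0,0,0,1]
  ]
}}

```text
t: 5.42
tool_pos: [0.4322, 0.0006, 0.0967]
tool_rot: [2.461, 1.945, 0.006]
ft_force: [6.7, -2.7, -3.1]
opening: 0.0085
grasp_force: 38.9
```

Emit:
{"api": "send_rows", "payload": {
  "plan": [
    [0,0,0.003,0,0,0,1],
    [0,0,0.006,0,0,0,1],
    [0,0,0.01,0,0,0,1],
    [0,0,0.01,0,0,0,1],
    [0,0,0.01,0,0,0,1]
  ]
}}

```text
t: 6.05
tool_pos: [0.4327, 0.0004, 0.1008]
tool_rot: [2.461, 1.945, 0.007]
ft_force: [7.3, -3.4, -2.2]
opening: 0.0085
grasp_force: 39.3
```

```bash
python3 - <<'E'
from h import *
im=r.get_image("scene")
c=im["color"][160:250,235:355,::-1]
cv2.imwrite("pics/c3.png",cv2.resize(c,None,fx=6,fy=6,interpolation=2))
o=r.get_obs();print(o["tool_pos"],o["ft_force"],o["opening"])
E
```

```text
[0.43272537 0.00043544 0.10081747] [ 8.04162565 -2.75306961 -1.9243059 ] 0.008410569738840622
```

View pics/c3.png

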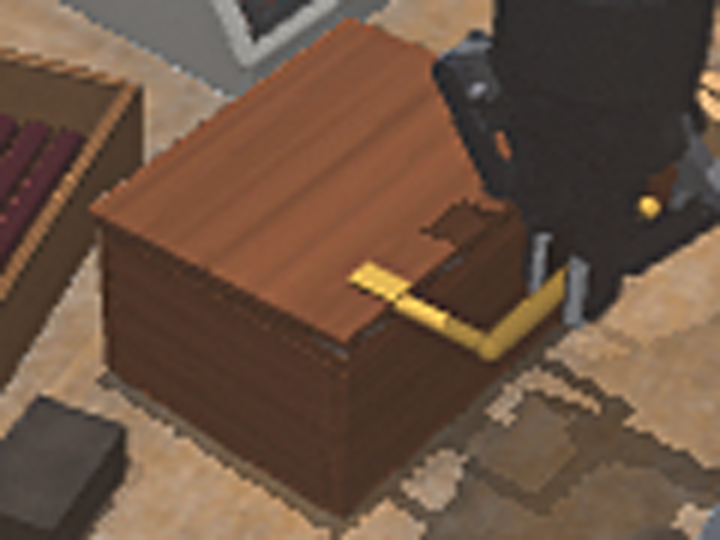

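The lid has come up 16 mm at only about 2 N, and a gap shows under its front edge near (345,350). So it isn't caught and the knob stays as it is. I'll lift it along the arc.

Emit:
{"api": "send_rows", "payload": {
  "plan": [
    [0.01,-0.002,0.024,0,0,0,1],
    [0.014,-0.003,0.046,0,0,0,1],
    [0.019,-0.004,0.067,0,0,0,1],
    [0.026,-0.006,0.088,0,0,0,1],
    [0.033,-0.008,0.109,0,0,0,1]
  ]
}}

```text
t: 6.72
tool_pos: [0.4428, -0.002, 0.144]
tool_rot: [2.465, 1.947, 0.001]
ft_force: [5.4, -1.0, -5.3]
opening: 0.0084
grasp_force: 38.8
```

Emit:
{"api": "send_rows", "payload": {
  "plan": [
    [0.008,-0.002,0.02,0,0,0,1],
    [0.017,-0.004,0.039,0,0,0,1],
    [0.027,-0.006,0.059,0,0,0,1],
    [0.039,-0.009,0.077,0,0,0,1],
    [0.051,-0.012,0.095,0,0,0,1]
  ]
}}

```text
t: 7.35
tool_pos: [0.4614, -0.0065, 0.1815]
tool_rot: [-2.463, -1.946, 0.003]
ft_force: [0.1, 0.6, -2.0]
opening: 0.0084
grasp_force: 38.9
```

Emit:
{"api": "send_rows", "payload": {
  "plan": [
    [0.013,-0.003,0.018,0,0,0,1],
    [0.026,-0.006,0.035,0,0,0,1],
    [0.04,-0.009,0.05,0,0,0,1],
    [0.051,-0.012,0.062,0,0,0,1],
    [0.051,-0.012,0.062,0,0,0,1]
  ]
}}

```text
t: 7.98
tool_pos: [0.4814, -0.0112, 0.2069]
tool_rot: [-2.462, -1.946, 0.004]
ft_force: [-7.5, 2.1, 3.4]
opening: 0.0083
grasp_force: 39.1
```

Emit:
{"api": "send_rows", "payload": {
  "plan": [
    [0,0,0,0,0,0,1],
    [0,0,0,0,0,0,1],
    [0,0,0,0,0,0,1],
    [0,0,0,0,0,0,1],
    [0,0,0,0,0,0,1]
  ]
}}

```text
t: 8.6
tool_pos: [0.4811, -0.0112, 0.2066]
tool_rot: [-2.462, -1.946, 0.004]
ft_force: [-6.3, 2.4, 3.9]
opening: 0.0083
grasp_force: 39.1
```

```bash
python3 - <<'E'
from h import *
im=r.get_image("scene")
c=im["color"][130:260,220:380,::-1]
cv2.imwrite("pics/c4.png",cv2.resize(c,None,fx=4.5,fy=4.5,interpolation=2))
o=r.get_obs();print(o["tool_pos"],o["ft_force"],o["opening"],o["grasp_force"])
b=o["tool_pos"]+[0,0,.004];h=np.array([.6007,-.0376,.0845]);d=b-h
print(np.rad2deg(np.arctan2(d[2],-(d[0]*.9737-d[1]*.228))))
E
```

```text
[ 0.48106362 -0.01115322  0.20659015] [-6.30841889  2.60385352  4.04368269] 0.008415882684310604 39.13663029670715
45.82278212646712
```

View pics/c4.png

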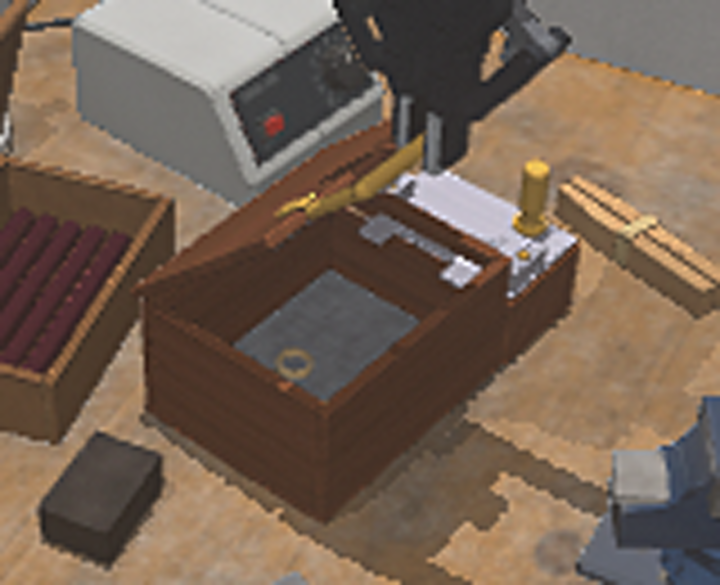

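The lid is open at about 45° with the bar gripped near (405,160). The knob is untouched, and a ring is visible inside at (295,362).

```bash
python3 -c "
from bench import r
print(r.finish_job())"
```

```text
the job is handed in; nothing more can be done
None
```

The gentle tug showed the lid was not caught, so I left the catch knob alone, lifted the lid to about 45° (46° measured) and handed the job in still gripping the bar, without moving the pumice, clamp or steel block.

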